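# Lock the spoon rest onto its two screws

### The job

Fix the spoon rest to the dark mounting board: lower its keyhole plate flat over both screw heads, turned so that the round ends of the keyholes point away from the red spring tongue, then slide it away from the tongue until the tongue springs up behind it and it is locked, and let go. Work gently by feel, never driving it against the board or screws with more than about 60 N, and leave the pitcher, the bowl and the serving spoon where they stand.

Things in the scene. Friction and masses are not known exactly. Their poses are not given: they have to be found in the camera images.
- rest: Loose spoon rest, about 0.2 kg. Origin: centre of its underside, z up. Steel plate 136 (x) x 50 (y) x 4 (z) mm. On its centre line two keyholes: round entries 16 mm wide centred at x = -36 and +54 mm, from each a 9 mm wide slot runs towards -x, so that a screw can travel 18 mm from the entry's centre to the slot's end.
- rest_grip (a point): On the rest, 44 mm above its origin, in the orange upright at the plate's middle: 36 (x) x 14 (y) mm, flat sides from 4 to 54 mm above the underside, with an 8 mm long horn at each x end up to 64 mm. Grip it from above across its 14 mm.
- rest_front (a point): Middle of the plate's +x edge at the underside, 68 mm from the origin: the end that leads when sliding.
- board: Fixed dark wooden board 220 (x) x 90 (y) x 20 (z) mm. Origin: centre of its underside, z up. Along its x centre line lies a metal strip with two upright screws 90 mm apart (shank 6 mm, head 13 mm wide and 4 mm thick). The strip was nailed on by eye: the screws' midpoint lies anywhere from -16 to +16 mm along board x from the origin, unmeasured; see or feel for it. It never moves.
- board_top (a point): 23 mm above the board's origin, level with the strip's top. The plate's underside is here when fully down, 11 mm higher when resting on the heads. The heads pass the entries (1.5 mm spare each way, turned within 0.03 rad, the rest's x along the board's x) with the rest's origin 9 mm to the -x side of the screws' midpoint; the firm stop is 9 mm to its +x side.
- tongue (a joint): Red spring tongue, 12 (x) x 16 (y) mm, standing 5 mm above the strip, 61 to 73 mm to the -x side of the screws' midpoint. 0 = up, 0.005 m = flush; spring 1.2 to 3.2 N. The plate presses it down when lowered over the heads; it springs up behind the plate's -x edge in the last 2 mm of the 18 mm slide, towards board +x.
- pitcher: Orange plastic pitcher, empty, upright, 110 mm wide with handle at +x, 190 mm tall; origin at the centre of its underside. Bystander.
- bowl: White ceramic soup bowl, 150 mm wide, 60 mm tall; origin at the centre of its underside. Bystander.
- spoon: Steel serving spoon lying along its x, 240 mm long; origin under its middle. Bystander.

How it is judged:
By the outcome, as a careful person would: the job done as asked, in the order asked, and still so for the second after the job is handed in, with the robot touching nothing.
It also fails if it takes over 72 s, if anything falls off the work surface, if the arm or the gripper's body presses on something with over 40 N, if the wrist force passes 120 N, or if a joint passes its speed limit or range.

### The arm

A 6-joint arm with a two-finger parallel gripper is mounted at the origin on the work surface. World frame = base frame: x ahead of the robot, y to its left, z up, the work surface at z = 0. Lengths are in m, angles in rad, forces in N, time in s.
With the tool pointing down it reaches from about 0.375 to 0.975 m from the base axis. Payload 3.8 kg.
Tool frame: the origin (TCP) lies midway between the tips of the shut fingers; the grasp point (between the pads) lies 19 mm behind it; z points along the fingers, y is the direction in which the jaws open and shut (so a half turn about z gives the same grasp; the last joint's range is limited). The gripper opens to 85 mm and grips with 20 to 120 N. Pads are 22 mm wide; open, the fingers measure 114 mm over their backs; the gripper's body (76 mm by 85 mm) begins 54 mm behind the grasp point. The pads swing forward as they close: fully open they stand 13 mm farther back than shut.
Start: joints at [1.117, 0.264, 1.604, -0, 1.274, -0.037], TCP at [0.273, 0.617, 0.231] pointing down, gripper open.
Joint ranges: [-2.63, 2.63], [-0.94, 2.18], [0.31, 2.57], [-1.31, 4.45], [0, 2.66], [-2.55, 2.55]. Speed limits (rad/s): [2.57, 2.57, 3.14, 3.14, 3.14, 3.14].

### API

Orientations are given as a rotation vector (axis times angle).
In Python, from rig import robot gives the robot as it stands.
- The arm moves only by the tool servo_tool, never from a script. Its argument "rows" is a list of rows, each a list of 3 entries, a list of its own where there are three numbers: the shift along the tool's x, y, z in mm, then the turn, a rotation vector about the tool's x, y, z in degrees, then the closure, from 0 (fully open) to 1 (shut). In form: [[[x, y, z], [wx, wy, wz], hand], ...]. A call has 1 to 12 rows; each row is the pose to reach, as a shift and turn from the pose commanded when the call began, along the tool's axes at that moment; what a row does not reach only later rows make up. A row lasts 1/10 s, in which the tool goes at most 50 mm and 8.59 degrees, less where a joint would pass 70% of its speed; a pose out of reach is approached as far as the arm can. A call with a gripper value outside its range is refused whole. The fingers move at their own pace and stop on an object; the grip force is fixed at half the most. Time passes only in rows, so rows that repeat a pose let the fingers close. It gives the time, the measured TCP pose, the force and the opening at its end, in the units of the state.
- robot.get_state(): the state, without advancing time (a new reading comes with each control period).
- robot.capture(name): name is "side" or "top"; returns a dict with "img" (480x640x3 uint8, blue, green, red), "range_z" (480x640 float32, m along the optical axis (not along the pixel's ray), 0 where there is no reading), "intrinsics" (3x3 intrinsics, pixels), "origin" and "rotation" of the camera in the world. Camera axes: x right, y down, z forward; pixel columns grow to the right and rows downward; lengths in m; the calibration is good to about 2 mm. A picture is of the moment at which its call begins.
- robot.hand_in(): hands the job in, once; it reports no verdict.
The state is a dict: "time_s": time; "joint_pos": joint angles; "qd": joint speeds; "joint_efforts": joint torques, N m; "position": TCP position; "orientation": TCP orientation; "force": force on the tool from outside, world axes, zero at the start; "wrist_torque": the same for the moment, N m; "gripper_width": finger opening in m.
Only numpy, scipy, OpenCV 4.12 (cv2) and the standard library are available. Lean on these libraries where they do the work, as an engineer would, in place of code of your own. Each camera call takes 0.05 s, during which the arm holds its last target.

## Working session

There is one attempt and no reset: what is moved stays moved. The work goes in short steps, Python scripts to look and compute and a tool call to move; the robot and the scene stay as the last step left them, time stands still between calls to the robot, and variables do not carry over. Pictures are saved under pics/ and viewed, and the job is handed in when it is done.

Besides the shell and the picture viewer there is one more tool, called after "Emit:" as a command line: name --argument value ..., lists and objects as JSON in quotes. servo_tool: Moves the arm, as the interface text tells. Its arguments: {"type":"object","properties":{"rows":{"type":"array"}},"required":["rows"]}

```bash
mkdir -p pics; ls
cat > h.py <<'E'
from rig import robot
import numpy as np, cv2
def cap(n,tag):
    c=robot.capture(n); cv2.imwrite(f'pics/{tag}.png',c['img']); np.savez(f'{tag}.npz',**c); return c
def load(tag): return np.load(f'{tag}.npz')
def pt(c,u,v,z=None):
    K=c['intrinsics'];d=np.array([(u-K[0,2])/K[0,0],(v-K[1,2])/K[1,1],1.])
    R=c['rotation'];o=c['origin']
    if z is None:
        r=c['range_z'][int(v),int(u)]; return o+R@(d*r)
    w=R@d; return o+w*(z-o[2])/w[2]
def cloud(c):
    K=c['intrinsics'];v,u=np.mgrid[0:480,0:640];r=c['range_z']
    P=np.stack([(u-K[0,2])/K[0,0]*r,(v-K[1,2])/K[1,1]*r,r],-1)
    return P@c['rotation'].T+c['origin']
E
python3 - <<'E'
from h import *
for n in('top','side'):
    c=cap(n,n+'0'); print(n,c['origin'],c['rotation'],c['intrinsics'])
print(robot.get_state())
E
```

```text
pics
top [0.58423092 0.0440175  0.99350636] [-2.20540039  2.19930112 -0.04978737] [[473.54874809   0.         325.20097519]
 [  0.         473.54874809 235.11585821]
 [  0.           0.           1.        ]]
side [ 0.39873497 -0.55909415  0.5411982 ] [-2.19389228  0.38552125 -0.17043019] [[536.02777324   0.         320.46576809]
 [  0.         536.02777324 237.70438512]
 [  0.           0.           1.        ]]
{'time_s': 0.1, 'joint_pos': array([ 1.11708939e+00,  2.64684570e-01,  1.60524404e+00,  2.59519590e-05,
        1.27368838e+00, -3.69104278e-02]), 'qd': array([-1.21186655e-03, -2.34640959e-03, -3.69933078e-03,  3.94973918e-04,
       -5.95978328e-05,  3.92155779e-04]), 'joint_efforts': array([-1.16785341e-04, -5.16706824e+01, -3.68589020e+01, -6.07757079e-05,
        6.25991132e-03, -4.72845613e-06]), 'position': array([0.27297408, 0.61662161, 0.2300784 ]), 'orientation': array([-0.64987848, -3.07311129,  0.00307466]), 'force': array([ 0.33212404, -0.6759832 ,  0.18162425]), 'wrist_torque': array([-0.00685275,  0.0331595 , -0.05204461]), 'gripper_width': 0.0853645335110054}
```

Rotation is a rotation vector; fix the helper.

```bash
sed -i "s/R=c\['rotation'\]/R=cv2.Rodrigues(np.array(c['rotation']))[0]/; s/P@c\['rotation'\].T/P@cv2.Rodrigues(np.array(c['rotation']))[0].T/" h.py; cat h.py|grep Rod
```

```text
R=cv2.Rodrigues(np.array(c['rotation']))[0];o=c['origin']
    return P@cv2.Rodrigues(np.array(c['rotation']))[0].T+c['origin']
```

View pics/top0.png

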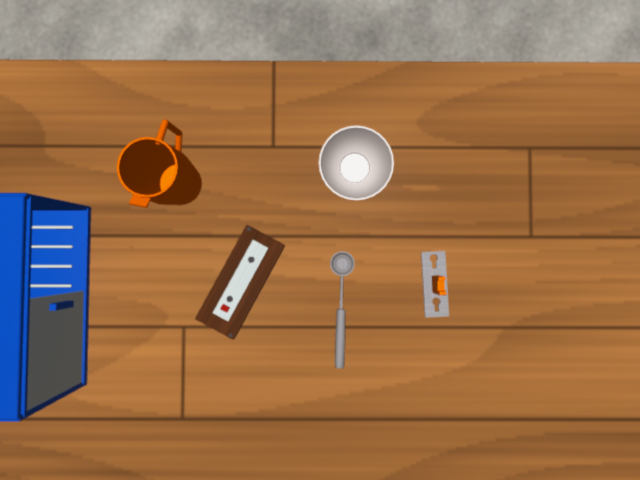

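View pics/side0.png

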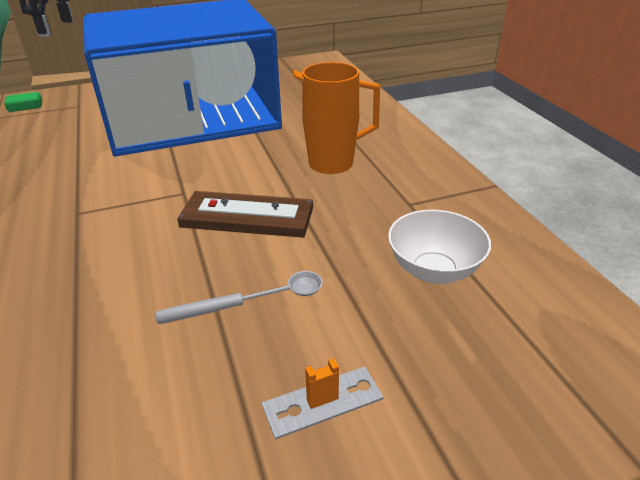

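Run:
```python
from h import *
a=cv2.imread('pics/top0.png')
b=cv2.resize(a[215:345,185:295],None,fx=5.4,fy=4.6,interpolation=3)
b=cv2.resize(a[215:345,185:295],(0,0),fx=4.6,fy=4.6,interpolation=3)
cv2.imwrite('pics/tb.png',b)
cv2.imwrite('pics/tr.png',cv2.resize(a[240:330,405:465],(0,0),fx=6,fy=6,interpolation=3))
s=cv2.imread('pics/side0.png')
cv2.imwrite('pics/sr.png',cv2.resize(s[350:450,250:400],(0,0),fx=5,fy=5,interpolation=3))
cv2.imwrite('pics/sb.png',cv2.resize(s[180:245,170:325],(0,0),fx=5,fy=5,interpolation=3))
```

```text
(no output)
```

View pics/tb.png

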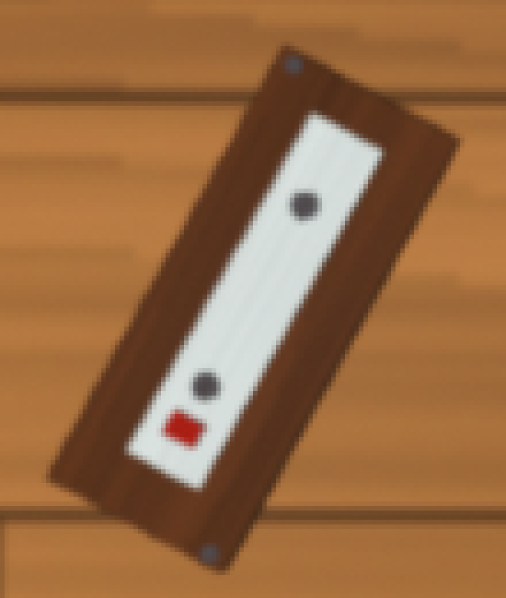

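View pics/tr.png

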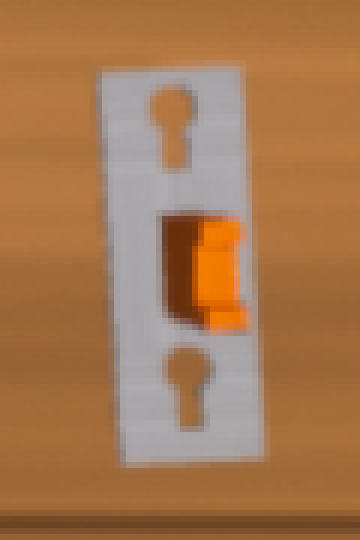

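View pics/sr.png

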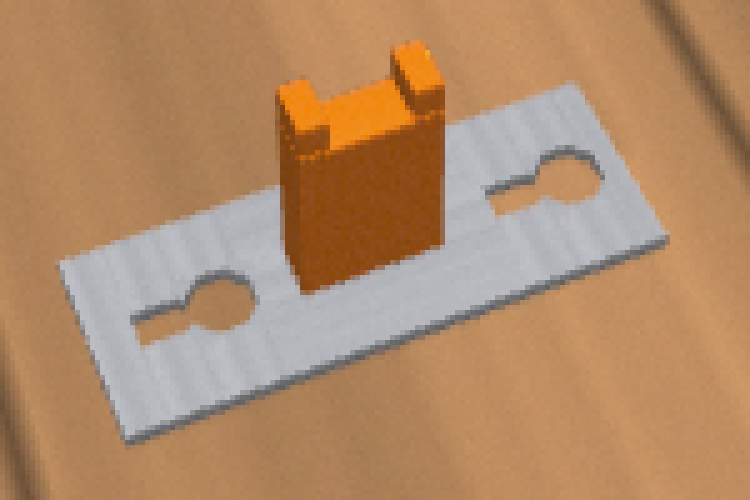

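View pics/sb.png

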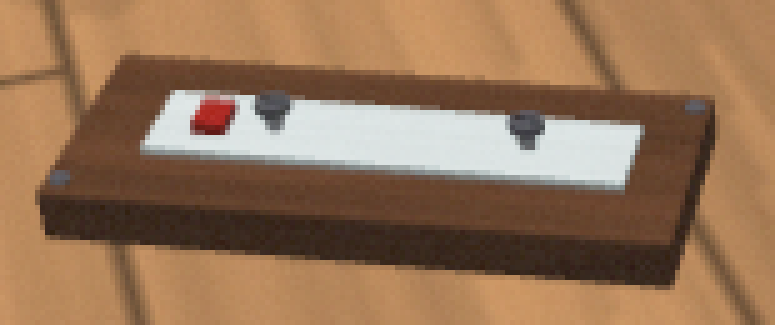

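The top view shows screw heads at crop (304,206) and (205,386), with the tongue at (183,429). The rest's round entries are at the image-up end, at (172,106) and (187,368) in its crop. Next I'll measure both.

Run:
```python
from h import *
c=load('top0'); s=load('side0')
np.set_printoptions(precision=4,suppress=True)
f=lambda p,o,k:((p[0]+.5)/k-.5+o[0],(p[1]+.5)/k-.5+o[1])
T=lambda p,z:pt(c,*f(p,(185,215),4.6),z)
S=lambda p,z:pt(s,*f(p,(170,180),5),z)
def ax(a,b): d=a-b; return np.linalg.norm(d),np.degrees(np.arctan2(d[1],d[0]))
for n,A,B in(('top',T((304,206),.034),T((205,386),.034)),('side',S((527,119),.034),S((272,98),.034))):
    print(n,A,B,(A+B)/2,ax(A,B))
cs=[T(p,.02) for p in((285,46),(460,140),(224,572),(50,477))]
print('board',np.mean(cs,0),ax(cs[0],cs[3]),ax(cs[1],cs[2]),ax(cs[0],cs[1]))
print('tongue',T((183,429),.028))
R=lambda p,z:pt(c,*f(p,(405,240),6),z)
cs=[R(p,.004) for p in((99,67),(243,65),(266,458),(121,466))]
print('rest top',np.mean(cs,0),ax(cs[0],cs[3]),ax(cs[1],cs[2]),ax(cs[0],cs[1]))
e=[R(p,.004) for p in((172,106),(187,368))];print(e,np.mean(e,0),ax(*e))
Q=lambda p,z:pt(s,*f(p,(250,350),5),z)
cs=[Q(p,.004) for p in((62,264),(574,82),(667,240),(127,440))]
print('rest side',np.mean(cs,0),ax(cs[1],cs[0]),ax(cs[2],cs[3]),ax(cs[0],cs[3]))
# depth checks
P=cloud(c); print(P[285,430],P[300,430]); 
m=(P[...,2]>.045)&(abs(P[...,0]-.48)<.1)&(abs(P[...,1]+.19)<.07); print('upright',P[m].min(0),P[m].max(0),m.sum())
for n,q in(('pitcher',P[100:215,105:190]),('bowl',P[120:205,310:400])):
    q=q.reshape(-1,3);q=q[q[:,2]>.03]; print(n,q.min(0),q.max(0))
q=P[200:420,0:95].reshape(-1,3);q=q[q[:,2]>.05];print('box',q.min(0),q.max(0))
```

```text
top [0.5744 0.191  0.034 ] [0.4956 0.2336 0.034 ] [0.535  0.2123 0.034 ] (np.float64(0.08964859773799427), np.float64(-28.386292066986027))
side [0.5734 0.189  0.034 ] [0.4941 0.2331 0.034 ] [0.5337 0.211  0.034 ] (np.float64(0.09067336073232468), np.float64(-29.09528100989563))
board [0.529  0.2144 0.02  ] (np.float64(0.21742639328272925), np.float64(-28.081285270425358)) (np.float64(0.21770514549101597), np.float64(-28.328182959061717)) (np.float64(0.08898465352269361), np.float64(61.95347188399367))
tongue [0.4761 0.2443 0.028 ]
rest top [ 0.525  -0.1887  0.004 ] (np.float64(0.13827535532348587), np.float64(2.8348234630755145)) (np.float64(0.1362507751010767), np.float64(2.9090752249744676)) (np.float64(0.05022472524417913), np.float64(90.95056197020646))
[array([ 0.5796, -0.1855,  0.004 ]), array([ 0.4888, -0.1901,  0.004 ])] [ 0.5342 -0.1878  0.004 ] (np.float64(0.09088785621629224), np.float64(2.8971131899283087))
rest side [ 0.5231 -0.1913  0.004 ] (np.float64(0.13483320912353777), np.float64(3.3713154158509946)) (np.float64(0.13486877864578595), np.float64(2.8739577945532093)) (np.float64(0.049757310435280255), np.float64(92.29196936149577))
[ 0.5217 -0.1787  0.0026] [ 0.4907 -0.1782  0.0037]
upright [ 0.5059 -0.197   0.0454] [ 0.5414 -0.1806  0.0681] 162
pitcher [0.5842 0.044  0.0301] [0.8251 0.3977 0.9935]
bowl [ 0.5842 -0.0941  0.03  ] [0.8416 0.0533 0.9935]
box [0.3149 0.044  0.0501] [0.6842 0.614  0.9935]
```

```bash
cat >> h.py <<'E'
from scipy.spatial.transform import Rotation as Ro
np.set_printoptions(precision=4,suppress=True)
def go(tgt,jaw):
    """print shift (tool mm) and turn about tool axes (deg) to TCP tgt, pointing down, tool y at world angle jaw deg"""
    s=robot.get_state();R=Ro.from_rotvec(s['orientation'])
    a=np.radians(jaw);y=np.array([np.cos(a),np.sin(a),0]);z=np.array([0,0,-1.]);x=np.cross(y,z)
    G=Ro.from_matrix(np.stack([x,y,z],1))
    print('t',s['time_s'],'pos',s['position'],'F',s['force'],'M',s['wrist_torque'],'w',s['gripper_width'])
    print('shift mm',R.inv().apply(np.array(tgt)-s['position'])*1000,'turn deg',np.degrees((R.inv()*G).as_rotvec()))
E
python3 - <<'E'
from h import *
c=load('top0');P=cloud(c);ok=c['range_z']>0
q=P[150:430,0:100][ok[150:430,0:100]];q=q[q[:,2]>.05];print('box',q.min(0),q.max(0))
q=P[100:215,105:190][ok[100:215,105:190]];q=q[q[:,2]>.05];print('pitcher',q.min(0),q.max(0))
go([.4,.2,.26],92.9); go([.525,-.189,.12],92.9)
E
```

```text
box [0.3149 0.5201 0.0501] [0.6845 0.614  0.2307]
pitcher [0.6643 0.291  0.0501] [0.8251 0.3977 0.1942]
t 0.1 pos [0.273  0.6166 0.2301] F [ 0.3321 -0.676   0.1816] M [-0.0069  0.0332 -0.052 ] w 0.0853645335110054
shift mm [-284.8132 -329.5882  -29.2836] turn deg [ -0.1124  -0.0327 -26.7811]
t 0.1 pos [0.273  0.6166 0.2301] F [ 0.3321 -0.676   0.1816] M [-0.0069  0.0332 -0.052 ] w 0.0853645335110054
shift mm [-556.6084 -634.3962  111.306 ] turn deg [ -0.1124  -0.0327 -26.7811]
```

Emit:
servo_tool --rows '[[[0,0,-50],[0,0,0],0],[[0,0,-70],[0,0,0],0],[[-30,-35,-70],[0,0,-3],0],[[-60,-70,-70],[0,0,-8],0],[[-90,-105,-70],[0,0,-13],0],[[-120,-140,-70],[0,0,-18],0],[[-150,-172,-70],[0,0,-22],0],[[-180,-205,-70],[0,0,-26.8],0],[[-212,-242,-60],[0,0,-26.8],0],[[-245,-280,-50],[0,0,-26.8],0],[[-278,-317,-40],[0,0,-26.8],0],[[-310,-353,-30],[0,0,-26.8],0]]'

```text
time_s: 1.3
position: [0.4134, 0.168, 0.2609]
orientation: [-0.081, 3.14, 0.0]
force: [0.6, 0.0, 0.1]
gripper_width: 0.0856
```

Run:
```python
from h import *
go([.5245,-.1893,.12],92.9)
```

```text
t 1.3 pos [0.4134 0.168  0.2609] F [0.5978 0.0019 0.1451] M [-0.0254 -0.0062  0.0223] w 0.08555078603899609
shift mm [ -92.612  -362.5662  140.929 ] turn deg [0.001  0.0097 0.044 ]
```

Emit:
servo_tool --rows '[[[-12,-46,10],[0,0,0],0],[[-24,-92,20],[0,0,0],0],[[-36,-138,35],[0,0,0],0],[[-48,-184,50],[0,0,0],0],[[-60,-230,65],[0,0,0],0],[[-72,-276,80],[0,0,0],0],[[-82,-318,100],[0,0,0],0],[[-92,-355,120],[0,0,0],0],[[-92.6,-362.6,141],[0,0,0],0],[[-92.6,-362.6,141],[0,0,0],0],[[-92.6,-362.6,141],[0,0,0],0]]'

```text
time_s: 2.4
position: [0.5235, -0.187, 0.1198]
orientation: [0.079, -3.138, -0.002]
force: [-0.0, -0.3, 0.1]
gripper_width: 0.0853
```

Run:
```python
from h import *
go([.5245,-.1893,.025],92.9)
s=cap('side','s1')
```

```text
t 2.4 pos [ 0.5235 -0.187   0.1198] F [-0.0227 -0.2634  0.1006] M [ 0.0438  0.0405 -0.0067] w 0.08525404692113978
shift mm [-1.1055 -2.5153 94.7576] turn deg [ 0.0804 -0.1303 -0.0121]
```

View pics/s1.png

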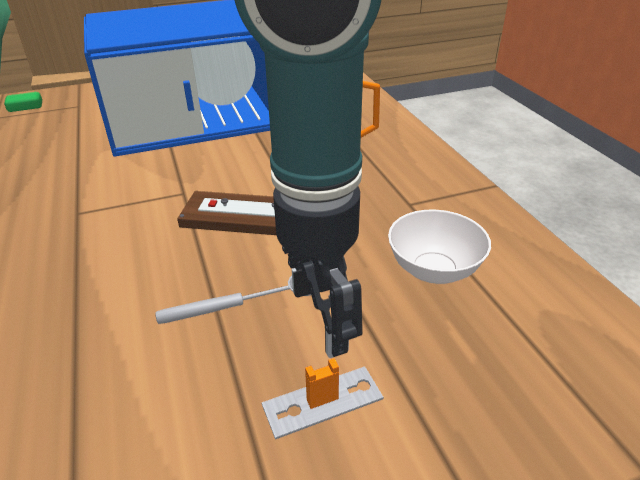

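Emit:
servo_tool --rows '[[[-1,-1,20],[0,0,0],0],[[-1,-1,45],[0,0,0],0],[[-1,-1,65],[0,0,0],0],[[-1,-1,80],[0,0,0],0],[[-1,-1,85],[0,0,0],0],[[-1,-1,85],[0,0,0],0]]'

```text
time_s: 3.05
position: [0.5255, -0.1878, 0.0356]
orientation: [0.081, -3.14, -0.0]
force: [0.2, 0.3, -0.1]
gripper_width: 0.0853
```

Run:
```python
from h import *
go([.5245,-.1893,.025],92.9)
```

```text
t 3.05 pos [ 0.5255 -0.1878  0.0356] F [ 0.198   0.2967 -0.0835] M [-0.0261 -0.0098 -0.0169] w 0.08531363869117313
shift mm [ 1.1142 -1.3958 10.6332] turn deg [ 0.0075 -0.0101  0.068 ]
```

Emit:
servo_tool --rows '[[[1,-1.3,6],[0,0,0],0],[[1,-1.3,10.5],[0,0,0],0],[[1,-1.3,10.5],[0,0,0],0.4],[[1,-1.3,10.5],[0,0,0],0.7],[[1,-1.3,10.5],[0,0,0],1],[[1,-1.3,10.5],[0,0,0],1],[[1,-1.3,10.5],[0,0,0],1],[[1,-1.3,10.5],[0,0,0],1],[[1,-1.3,10.5],[0,0,0],1],[[1,-1.3,10.5],[0,0,0],1]]'

```text
time_s: 4.05
position: [0.5247, -0.1899, 0.0252]
orientation: [-0.08, 3.14, -0.0]
force: [-0.9, -0.5, 1.6]
gripper_width: 0.013
```

Run:
```python
from h import *
go([.5245,-.1893,.025],92.9)
s=cap('side','s2'); cap('top','t2')
i=s['img'][220:460,220:420];cv2.imwrite('pics/s2c.png',cv2.resize(i,(0,0),fx=2.5,fy=2.5,interpolation=3))
```

```text
t 4.05 pos [ 0.5247 -0.1899  0.0252] F [-0.862  -0.477   1.5725] M [ 0.0203  0.0623 -0.0302] w 0.012963575782510407
shift mm [0.1898 0.6042 0.2478] turn deg [-0.014   0.0175  0.0218]
```

View pics/s2c.png

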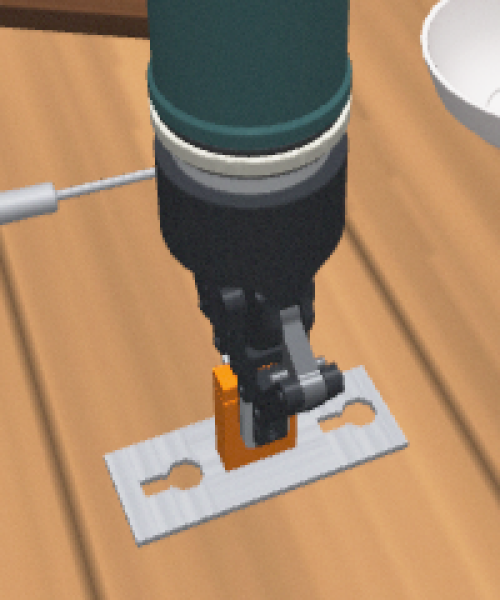

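Emit:
servo_tool --rows '[[[0,0,-15],[0,0,0],1],[[0,0,-50],[0,0,0],1],[[0,0,-85],[0,0,0],1],[[0,0,-100],[0,0,0],1],[[0,0,-100],[0,0,0],1],[[0,0,-100],[0,0,0],1]]'

```text
time_s: 4.75
position: [0.5239, -0.1895, 0.1243]
orientation: [0.08, -3.14, -0.001]
force: [-0.5, 0.2, -2.0]
gripper_width: 0.0132
```

Run:
```python
from h import *
go([.5266,.2160,.12],61.6)
```

```text
t 4.75 pos [ 0.5239 -0.1895  0.1243] F [-0.5032  0.2071 -1.9809] M [-0.0067  0.0106 -0.0236] w 0.013187959619633757
shift mm [-23.3455 404.8308   4.4507] turn deg [ 0.0098 -0.0534 31.3198]
```

Lifted; the −2 N matches a 0.2 kg rest. Next is the carry.

Emit:
servo_tool --rows '[[[-1,20,0],[0,0,0],1],[[-3,60,0],[0,0,4],1],[[-6,100,0],[0,0,8],1],[[-8,140,0],[0,0,12],1],[[-10,180,0],[0,0,16],1],[[-13,220,0],[0,0,20],1],[[-15,260,0],[0,0,24],1],[[-17,300,0],[0,0,28],1],[[-20,340,0],[0,0,31.3],1],[[-22,375,2],[0,0,31.3],1],[[-23,395,4],[0,0,31.3],1],[[-23.3,404.8,4.5],[0,0,31.3],1]]'

```text
time_s: 5.95
position: [0.525, 0.2169, 0.1174]
orientation: [-0.766, -3.042, 0.004]
force: [-1.1, -1.0, -2.0]
gripper_width: 0.0131
```

Emit:
servo_tool --rows '[[[0,0,0],[0,0,0],1],[[0,0,0],[0,0,0],1],[[0,0,0],[0,0,0],1]]'

```text
time_s: 6.25
position: [0.527, 0.2144, 0.12]
orientation: [-0.772, -3.045, 0.001]
force: [0.5, 0.0, -2.0]
gripper_width: 0.0128
```

Run:
```python
from h import *
go([.5266,.2160,.085],61.6)
s=cap('side','s3'); t=cap('top','t3')
cv2.imwrite('pics/s3c.png',cv2.resize(s['img'][100:260,160:340],(0,0),fx=4,fy=4,interpolation=3)[:600])
cv2.imwrite('pics/t3c.png',cv2.resize(t['img'][200:350,170:310],(0,0),fx=4,fy=4,interpolation=3))
```

```text
t 6.25 pos [0.527  0.2144 0.12  ] F [ 0.5255  0.0185 -1.9756] M [ 0.0692 -0.0124  0.0142] w 0.012842462612656466
shift mm [ 1.0803  1.2732 35.0062] turn deg [-0.0606 -0.0266 -0.049 ]
```

View pics/s3c.png

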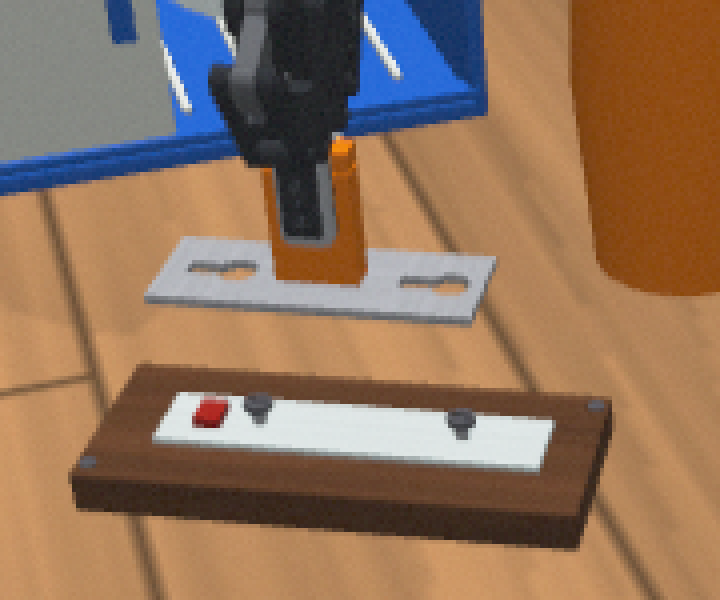

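View pics/t3c.png

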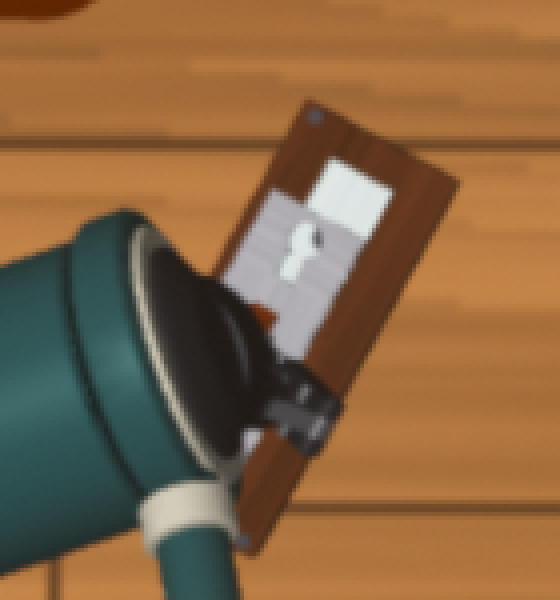

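Run:
```python
from h import *
s=load('s3');t=load('t3')
f=lambda p,o,k:((p[0]+.5)/k-.5+o[0],(p[1]+.5)/k-.5+o[1])
Q=lambda p,z:pt(s,*f(p,(160,100),4),z)
T=lambda p,z:pt(t,*f(p,(170,200),4),z)
z=.099
cs=[Q(p,z) for p in((182,237),(496,257),(474,319),(146,297))]
d=lambda a,b:(np.linalg.norm(a-b),np.degrees(np.arctan2(*(a-b)[1::-1])))
print('plate c side',np.mean(cs,0),d(cs[1],cs[0]),d(cs[2],cs[3]))
e=[Q((451,284),z-.001),Q((239,268),z-.001)];print('entries side',e,np.mean(e,0),d(*e))
h=[Q((461,418),.034),Q((258,401),.034)];print('heads side',h,np.mean(h,0),d(*h))
print('top R entry',T((304,238),z),'corners',T((272,190),z),T((375,230),z))
a=np.radians(-28.4);x=np.array([np.cos(a),np.sin(a),0])
p=np.array([.527,.2144,.095]);print('expected R entry from TCP',p+x*.054,'corners',p+x*.068+.025*np.array([-x[1],x[0],0]),p+x*.068-.025*np.array([-x[1],x[0],0]))
```

```text
plate c side [0.5254 0.2123 0.099 ] (np.float64(0.1360200970138027), np.float64(-28.234462457390546)) (np.float64(0.13608808923312463), np.float64(-28.177488982807947))
entries side [array([0.5734, 0.1894, 0.098 ]), array([0.4945, 0.2337, 0.098 ])] [0.534  0.2116 0.098 ] (np.float64(0.09049455406871589), np.float64(-29.3035456650356))
heads side [array([0.5725, 0.1869, 0.034 ]), array([0.4939, 0.2309, 0.034 ])] [0.5332 0.2089 0.034 ] (np.float64(0.09011040630132808), np.float64(-29.21188507648201))
top R entry [0.5756 0.1906 0.099 ] corners [0.5981 0.2059 0.099 ] [0.5794 0.1572 0.099 ]
expected R entry from TCP [0.5745 0.1887 0.095 ] corners [0.5987 0.204  0.095 ] [0.5749 0.1601 0.095 ]
```

Run:
```python
import cv2
s=cv2.imread('pics/s3.png');t=cv2.imread('pics/t3.png')
cv2.imwrite('pics/s3d.png',cv2.resize(s[150:235,190:300],(0,0),fx=7,fy=7,interpolation=3))
cv2.imwrite('pics/t3d.png',cv2.resize(t[235:285,220:275],(0,0),fx=12,fy=12,interpolation=3))
```

```text
(no output)
```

View pics/s3d.png

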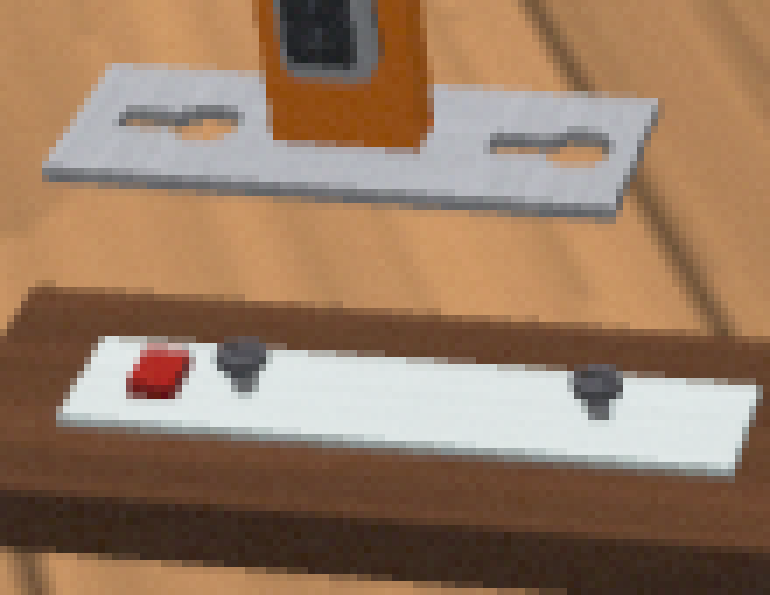

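View pics/t3d.png

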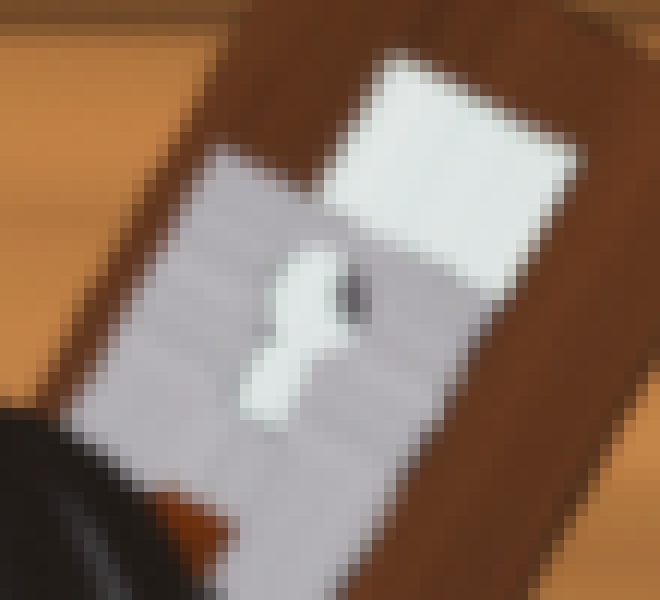

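Emit:
servo_tool --rows '[[[0.5,0,15],[0,0,0],1],[[1,0,35],[0,0,0],1],[[1,0,50],[0,0,0],1],[[1,0,57],[0,0,0],1],[[1,0,57],[0,0,0],1],[[1,0,57],[0,0,0],1]]'

```text
time_s: 6.95
position: [0.5265, 0.2162, 0.0635]
orientation: [0.77, 3.046, 0.0]
force: [0.0, -0.6, -2.3]
gripper_width: 0.0131
```

Run:
```python
from h import *
go([.526,.2140,.060],61.6)
s=cap('side','s4'); t=cap('top','t4')
st=robot.get_state();print(st['position'])
cv2.imwrite('pics/s4c.png',cv2.resize(s['img'][160:240,180:310],(0,0),fx=6,fy=6,interpolation=3))
cv2.imwrite('pics/t4c.png',cv2.resize(t['img'][235:285,220:275],(0,0),fx=12,fy=12,interpolation=3))
```

```text
t 6.95 pos [0.5265 0.2162 0.0635] F [ 0.0132 -0.595  -2.2748] M [-0.0447  0.0081 -0.0567] w 0.013091397049783168
shift mm [-0.5614 -2.1888  3.5329] turn deg [0.0029 0.0038 0.0161]
[0.5272 0.2165 0.0644]
```

View pics/s4c.png

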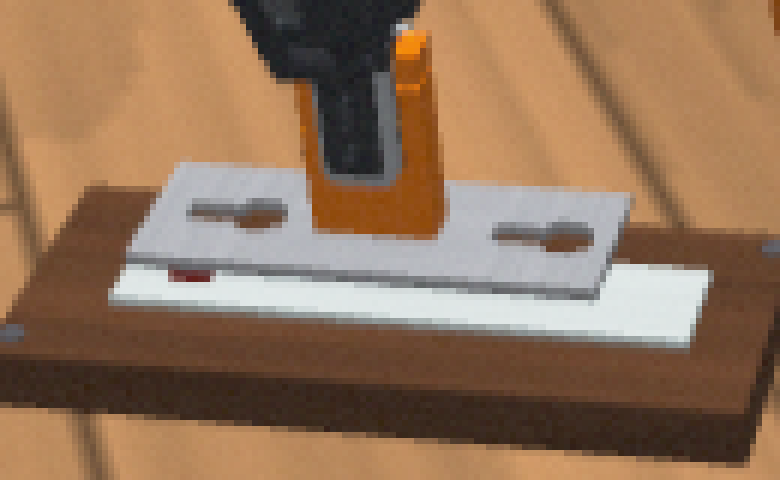

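View pics/t4c.png

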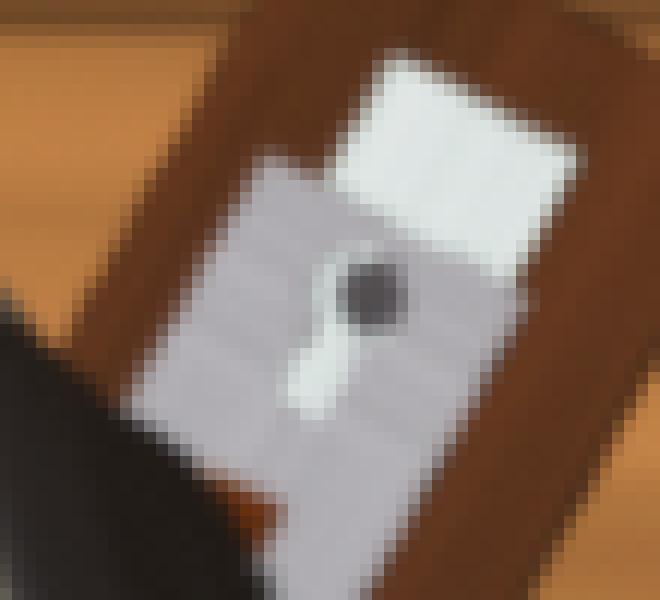

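```bash
cat > fit.py <<'E'
from h import *
from scipy.optimize import least_squares
# fit plate pose in top image by edge matching: model render plate/hole mask
def proj(c,P):
    R=cv2.Rodrigues(np.array(c['rotation']))[0];q=(P-c['origin'])@R;K=c['intrinsics']
    return np.stack([q[:,0]/q[:,2]*K[0,0]+K[0,2],q[:,1]/q[:,2]*K[1,1]+K[1,2]],1)
def overlay(c,org,yaw,z,box,k,fn,heads=()):
    a=np.radians(yaw);M=np.array([[np.cos(a),-np.sin(a)],[np.sin(a),np.cos(a)]])
    im=cv2.resize(c['img'][box[1]:box[3],box[0]:box[2]],(0,0),fx=k,fy=k,interpolation=cv2.INTER_CUBIC)
    def draw(P2,zz,col):
        P=np.c_[np.array(P2),np.full(len(P2),zz)];u=(proj(c,P)-[box[0],box[1]]+.5)*k-.5
        cv2.polylines(im,[np.round(u*8).astype(int)],True,col,1,cv2.LINE_AA,3)
    L=lambda p:np.array(p)@M.T+org
    draw(L([(-.068,-.025),(.068,-.025),(.068,.025),(-.068,.025)]),z,(0,255,0))
    th=np.linspace(0,2*np.pi,40)
    for ex in(-.036,.054): draw(L(np.c_[ex+.008*np.cos(th),.008*np.sin(th)]),z,(0,255,255))
    for h in heads: draw(np.c_[h[0]+.0065*np.cos(th),h[1]+.0065*np.sin(th)],.034,(255,0,255))
    cv2.imwrite(fn,im)
E
python3 - <<'E'
from fit import *
t=load('t4');s=load('s4')
f=lambda p,o,k:((p[0]+.5)/k-.5+o[0],(p[1]+.5)/k-.5+o[1])
T=lambda p,z:pt(t,*f(p,(220,235),12),z)
S=lambda p,z:pt(s,*f(p,(180,160),6),z)
z=.043
A,B=T((265,157),z),T((525,298),z);m=(A+B)/2;print(A,B,np.linalg.norm(A-B),np.degrees(np.arctan2(*(A-B)[1::-1]))-90)
a=np.radians(-28.4);x=np.array([np.cos(a),np.sin(a),0])
print('org top',m-.068*x,'Head',T((373,297),.034),'entry',m-.014*x)
cs=[S(p,z) for p in((178,163),(632,196),(600,293),(126,257))]
print('side org',np.mean(cs,0),[np.linalg.norm(cs[i]-cs[j]) for i,j in((0,1),(2,3),(1,2))])
o=(m-.068*x)[:2]
overlay(t,o,-28.4,z,(220,235,275,285),12,'pics/o4.png',[(.5744,.191)])
overlay(s,np.mean(cs,0)[:2],-28.4,z,(180,160,310,240),6,'pics/os4.png',[(.573,.188),(.494,.232)])
E
```

```text
[0.598 0.208 0.043] [0.5746 0.1644 0.043 ] 0.04950747365913984 -28.230271448532044
org top [0.5265 0.2185 0.043 ] Head [0.5746 0.1911 0.034 ] entry [0.574  0.1928 0.043 ]
side org [0.5246 0.2132 0.043 ] [np.float64(0.13616406847075563), np.float64(0.13636092812050726), np.float64(0.04988561778595949)]
```

View pics/o4.png

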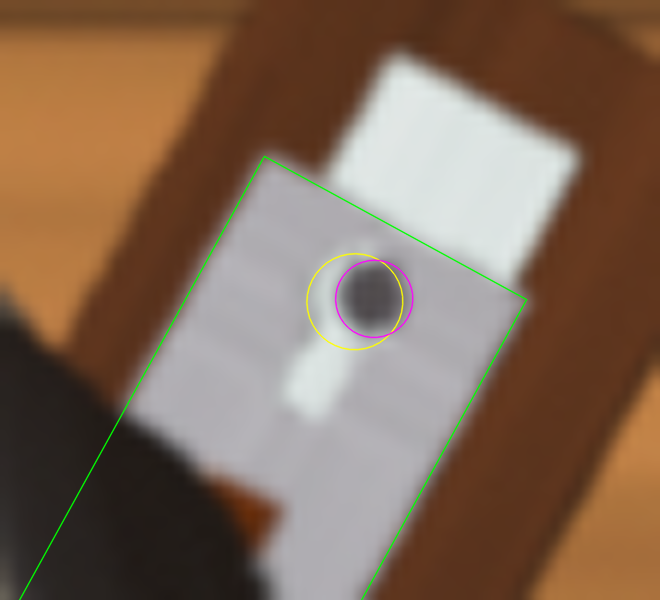

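View pics/os4.png

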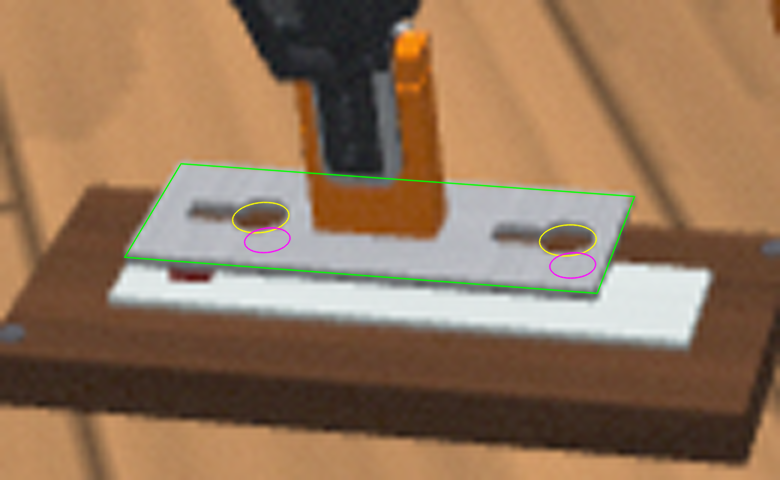

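Emit:
servo_tool --rows '[[[-0.4,-1,1],[0,0,0],1],[[-0.4,-1,3],[0,0,0],1],[[-0.4,-1,5],[0,0,0],1],[[-0.4,-1,6],[0,0,0],1],[[-0.4,-1,6],[0,0,0],1]]'

```text
time_s: 7.55
position: [0.5259, 0.215, 0.0572]
orientation: [-0.77, -3.045, 0.001]
force: [-0.8, 0.1, -1.2]
gripper_width: 0.0135
```

Emit:
servo_tool --rows '[[[0,0,0.5],[0,0,0],1],[[0,0,1],[0,0,0],1],[[0,0,1],[0,0,0],1]]'

```text
time_s: 7.85
position: [0.5261, 0.2151, 0.0564]
orientation: [-0.77, -3.046, 0.0]
force: [-0.5, -0.1, -1.5]
gripper_width: 0.0133
```

Emit:
servo_tool --rows '[[[0,0,0.7],[0,0,0],1],[[0,0,1.5],[0,0,0],1],[[0,0,1.5],[0,0,0],1]]'

```text
time_s: 8.15
position: [0.5261, 0.2151, 0.0549]
orientation: [-0.77, -3.046, 0.0]
force: [0.2, -0.0, -1.9]
gripper_width: 0.013
```

Emit:
servo_tool --rows '[[[0,0,0.7],[0,0,0],1],[[0,0,1.5],[0,0,0],1],[[0,0,1.5],[0,0,0],1]]'

```text
time_s: 8.45
position: [0.5261, 0.2151, 0.0533]
orientation: [-0.77, -3.045, 0.0]
force: [0.2, -0.3, -1.5]
gripper_width: 0.013
```

Emit:
servo_tool --rows '[[[0,0,1],[0,0,0],1],[[0,0,2],[0,0,0],1],[[0,0,3],[0,0,0],1],[[0,0,3],[0,0,0],1]]'

```text
time_s: 8.85
position: [0.5263, 0.2151, 0.0505]
orientation: [0.77, 3.046, 0.0]
force: [-0.4, -0.4, 0.3]
gripper_width: 0.013
```

Emit:
servo_tool --rows '[[[0,0,1],[0,0,0],1],[[0,0,1.7],[0,0,0],1],[[0,0,1.7],[0,0,0],1]]'

```text
time_s: 9.15
position: [0.5263, 0.2151, 0.0489]
orientation: [0.77, 3.046, 0.0]
force: [-0.4, -0.8, 1.0]
gripper_width: 0.0129
```

Run:
```python
from fit import *
s=cap('side','s5'); t=cap('top','t5');print(robot.get_state()['force'],robot.get_state()['position'])
cv2.imwrite('pics/s5c.png',cv2.resize(s['img'][160:240,180:310],(0,0),fx=6,fy=6,interpolation=3))
cv2.imwrite('pics/t5c.png',cv2.resize(t['img'][235:285,220:275],(0,0),fx=10,fy=10,interpolation=3))
```

```text
[-0.1294 -1.1325  1.9738] [0.5263 0.2151 0.0489]
```

View pics/s5c.png

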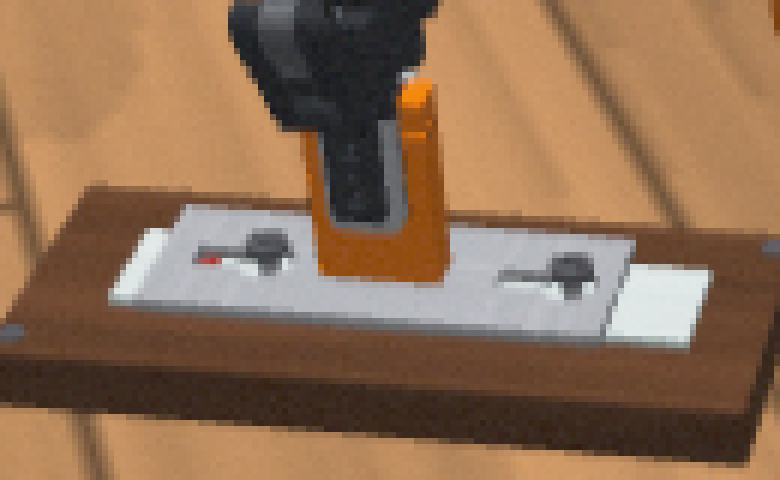

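View pics/t5c.png

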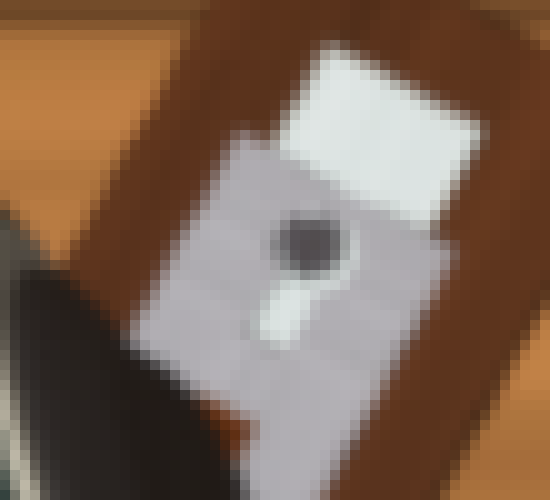

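Emit:
servo_tool --rows '[[[0,0.3,0.5],[0,0,0],1],[[0,0.3,0.9],[0,0,0],1],[[0,0.3,0.9],[0,0,0],1],[[0,0.3,0.9],[0,0,0],1]]'

```text
time_s: 9.65
position: [0.5263, 0.2153, 0.0483]
orientation: [-0.77, -3.046, 0.0]
force: [-2.3, -1.8, 5.2]
gripper_width: 0.0133
```

Emit:
servo_tool --rows '[[[0,0,0.3],[0,0,0],1],[[0,0,0.5],[0,0,0],1],[[0,0,0.5],[0,0,0],1]]'

```text
time_s: 9.95
position: [0.5263, 0.2153, 0.0482]
orientation: [-0.77, -3.046, 0.0]
force: [-4.3, -2.4, 8.5]
gripper_width: 0.0132
```

Emit:
servo_tool --rows '[[[-1,0,0],[0,0,0],1],[[-2.5,0,0],[0,0,0],1],[[-4,0,0],[0,0,0],1],[[-5.5,0,0],[0,0,0],1],[[-7,0,0],[0,0,0],1],[[-8,0,0],[0,0,0],1],[[-8,0,0],[0,0,0],1]]'

```text
time_s: 10.65
position: [0.5332, 0.2128, 0.0483]
orientation: [-0.771, -3.045, -0.003]
force: [-4.8, 2.5, 7.1]
gripper_width: 0.013
```

Emit:
servo_tool --rows '[[[-1.5,0,0],[0,0,0],1],[[-3,0,0],[0,0,0],1],[[-4.5,0,0],[0,0,0],1],[[-6,0,0],[0,0,0],1],[[-6,0,0],[0,0,0],1],[[-6,0,0],[0,0,0],1]]'

```text
time_s: 11.25
position: [0.5386, 0.21, 0.0483]
orientation: [-0.771, -3.045, -0.003]
force: [-3.6, 1.3, 7.1]
gripper_width: 0.0132
```

Run:
```python
from fit import *
s=cap('side','s6'); t=cap('top','t6');print(robot.get_state()['force'],robot.get_state()['position'])
cv2.imwrite('pics/s6c.png',cv2.resize(s['img'][160:240,180:310],(0,0),fx=6,fy=6,interpolation=3))
cv2.imwrite('pics/t6c.png',cv2.resize(t['img'][235:285,220:275],(0,0),fx=10,fy=10,interpolation=3))
```

```text
[-5.1123  2.4804  7.2686] [0.5385 0.21   0.0483]
```

View pics/s6c.png

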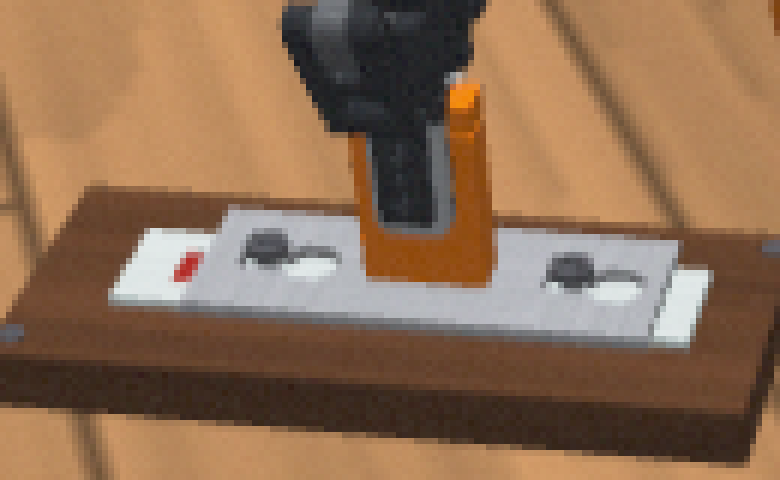

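View pics/t6c.png

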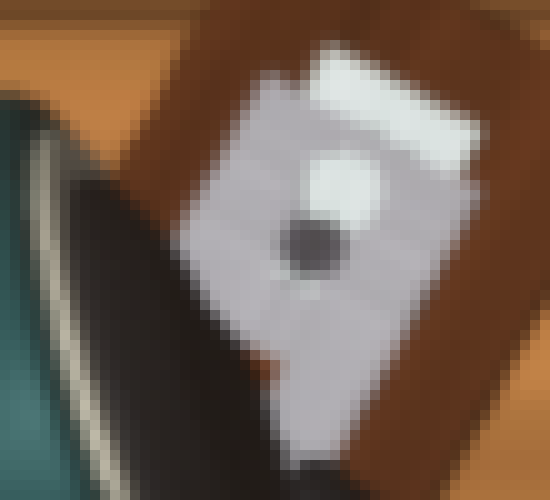

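Emit:
servo_tool --rows '[[[-1,0,0],[0,0,0],1],[[-2,0,0],[0,0,0],1],[[-3,0,0],[0,0,0],1],[[-3,0,0],[0,0,0],1]]'

```text
time_s: 11.75
position: [0.5411, 0.2086, 0.0483]
orientation: [-0.771, -3.045, -0.003]
force: [-5.2, 2.9, 8.0]
gripper_width: 0.013
```

Emit:
servo_tool --rows '[[[-1,0,0],[0,0,0],1],[[-1.2,0,0],[0,0,0],1],[[-1.2,0,0],[0,0,0],1]]'

```text
time_s: 12.05
position: [0.5422, 0.208, 0.0482]
orientation: [-0.771, -3.045, -0.003]
force: [-3.8, 2.3, 6.2]
gripper_width: 0.0132
```

Emit:
servo_tool --rows '[[[-0.5,0,0],[0,0,0],1],[[-1,0,0],[0,0,0],1],[[-1,0,0],[0,0,0],1]]'

```text
time_s: 12.35
position: [0.543, 0.2075, 0.0482]
orientation: [-0.771, -3.045, -0.003]
force: [-4.1, 2.3, 6.9]
gripper_width: 0.0132
```

Run:
```python
from fit import *
s=cap('side','s7');print(robot.get_state()['force'],robot.get_state()['position'])
cv2.imwrite('pics/s7c.png',cv2.resize(s['img'][180:230,190:310],(0,0),fx=6,fy=6,interpolation=3))
```

```text
[-4.8135  2.8424  7.0969] [0.543  0.2075 0.0482]
```

View pics/s7c.png

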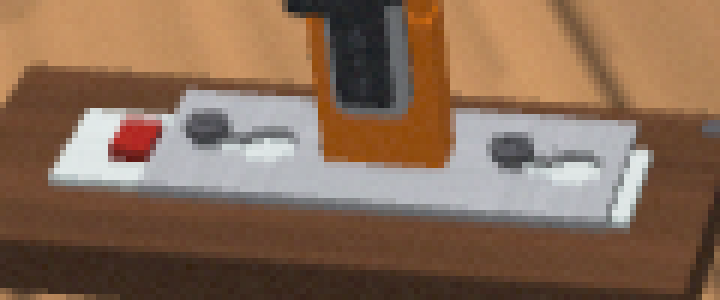

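The tongue now shows its shaded side face, so it has sprung up. I'll feel for the firm stop to confirm.

Emit:
servo_tool --rows '[[[-0.5,0,0],[0,0,0],1],[[-0.8,0,0],[0,0,0],1],[[-0.8,0,0],[0,0,0],1]]'

```text
time_s: 12.7
position: [0.5435, 0.2072, 0.0482]
orientation: [-0.771, -3.045, -0.003]
force: [-5.9, 3.1, 8.0]
gripper_width: 0.0129
```

Emit:
servo_tool --rows '[[[-0.4,0,0],[0,0,0],1],[[-0.6,0,0],[0,0,0],1],[[-0.6,0,0],[0,0,0],1]]'

```text
time_s: 13.0
position: [0.5436, 0.2072, 0.0482]
orientation: [-0.771, -3.044, -0.003]
force: [-7.7, 3.3, 9.6]
gripper_width: 0.0134
```

Emit:
servo_tool --rows '[[[0.5,0,-0.3],[0,0,0],1],[[0.5,0,-0.4],[0,0,0],0.8],[[0.5,0,-0.4],[0,0,0],0.6],[[0.5,0,-0.4],[0,0,0],0.4],[[0.5,0,-0.4],[0,0,0],0.4],[[0.5,0,-0.4],[0,0,0],0.4],[[0.5,0,-0.4],[0,0,0],0.4]]'

```text
time_s: 13.7
position: [0.5441, 0.2057, 0.0477]
orientation: [-0.77, -3.046, 0.0]
force: [0.1, 0.7, 0.2]
gripper_width: 0.0513
```

Run:
```python
from fit import *
s=cap('side','s8');print(robot.get_state()['force'],robot.get_state()['position'])
cv2.imwrite('pics/s8c.png',cv2.resize(s['img'][130:240,180:310],(0,0),fx=5,fy=5,interpolation=3))
```

```text
[ 0.0116 -0.2201  0.331 ] [0.5441 0.2057 0.0477]
```

View pics/s8c.png

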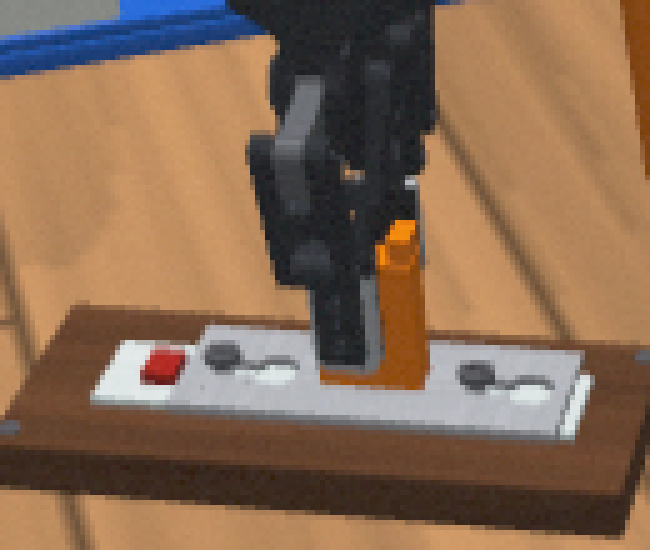

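Emit:
servo_tool --rows '[[[0,0,-5],[0,0,0],0.4],[[0,0,-20],[0,0,0],0.4],[[0,0,-40],[0,0,0],0.4],[[0,0,-70],[0,0,0],0.4],[[0,0,-110],[0,0,0],0.4],[[0,0,-150],[0,0,0],0.4],[[0,0,-180],[0,0,0],0.4],[[30,-30,-200],[0,0,0],0.4],[[60,-60,-200],[0,0,0],0.4],[[80,-95,-200],[0,0,0],0.4],[[90,-130,-200],[0,0,0],0.4],[[90,-130,-200],[0,0,0],0.4]]'

```text
time_s: 14.95
position: [0.4002, 0.1323, 0.2489]
orientation: [0.771, 3.044, -0.001]
force: [1.7, 0.9, -0.2]
gripper_width: 0.0511
```

Run:
```python
from fit import *
s=cap('side','s9');t=cap('top','t9');print(robot.get_state()['force'],robot.get_state()['position'])
cv2.imwrite('pics/s9c.png',cv2.resize(s['img'][150:240,170:325],(0,0),fx=5,fy=5,interpolation=3))
```

```text
[ 0.0755  0.4686 -0.0371] [0.4033 0.1341 0.2493]
```

View pics/s9c.png

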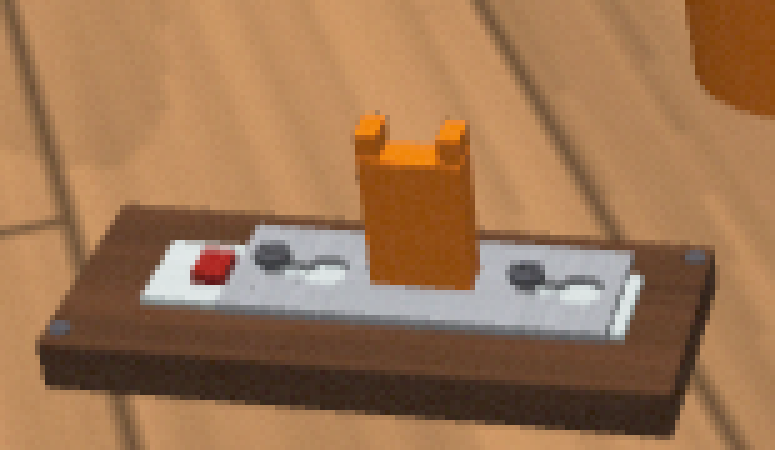

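View pics/t9.png

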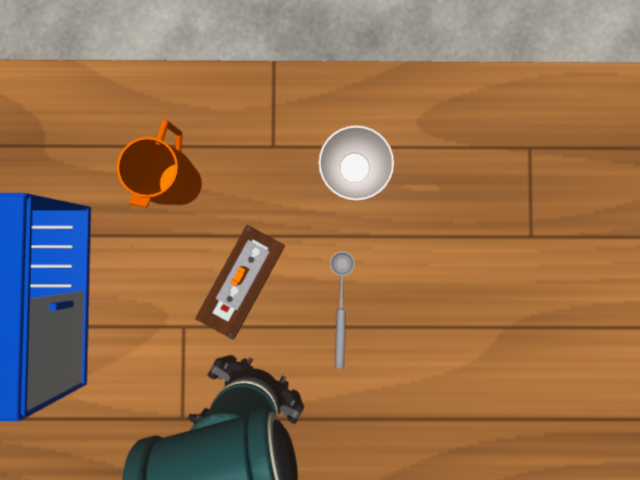

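The tongue appears exactly as in the first picture: same pixels, with its side face showing, so it is up. Both screws sit at the slot ends, and the pitcher, bowl and spoon haven't moved.

Run:
```python
from h import *
print(robot.hand_in())
```

```text
the job is handed in; nothing more can be done
None
```

The spoon rest is fixed on the board and locked, and I handed the job in at about 15 s, well under the 72 s limit.

**What I did:** I gripped the rest by its upright and carried it over with the round keyhole ends pointing away from the tongue. I lowered it over both heads and pressed it lightly onto the strip, then slid it about 18 mm to the firm stop. Then I released it and backed the arm away.

**Force:** The highest reading I saw was about 10 N vertically and 8 N sideways. Forces were only read at the end of each move.

**Last checks:**
- **Lock:** In the final side picture both screws sit at the slot ends. The tongue stands up behind the plate, looking just as it did at the start.
- **Bystanders:** The pitcher, bowl and spoon look unmoved in the top picture.
- **Arm:** It is clear of everything, with the wrist force near zero.

**What disagreed or was not checked:** Before lowering, the two cameras disagreed by about 2 mm across the board. I went mostly by the top view, and the heads passed through without contact. I did not pull the rest back to test the lock; that rests on the pictures and on feeling the stop.

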